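# Batch-code a bottle on the tilting carriage track

### The arm

A 7-joint arm with a two-finger parallel gripper is mounted at the origin on the work surface. World frame = base frame: x ahead of the robot, y to its left, z up, the work surface at z = 0. Lengths are in mm, angles in degrees, forces in N, time in s.
With the tool pointing down it reaches from about 400 to 875 mm from the base axis. Payload 19.3 kg.
Tool frame: the origin (TCP) lies between the finger pads; the fingertips stand 17 mm ahead of it and the grasp point (between the pads) lies 2 mm behind it (bot.nose_length is the distance from the TCP to the fingertips, in mm); z points along the fingers, y is the line along which they close (so a half turn about z gives the same grasp; the last joint's range is limited). The gripper opens to 85 mm and grips with 20 to 120 N. Pads are 22 mm wide; open, the fingers measure 114 mm over their backs; the gripper's body (76 mm by 85 mm) begins 54 mm behind the grasp point. The pads swing forward as they close: fully open they stand 13 mm farther back than shut.
Start: joints at [-4.022, 29.874, -2.08, 91.645, 1.215, 58.505, -6.463], TCP at [624.992, -0.025, 248.291] pointing down, gripper open.
Joint ranges: [-166.77, 166.77], [-17.47, 122.26], [-85.68, 81.53], [9.62, 139.38], [-72.42, 252.41], [9.2, 110.78], [-144.41, 144.41]. Speed limits (degrees/s): [108.29, 108.29, 136.94, 136.94, 172.46, 172.46, 172.46].

### API

Orientations are given as [roll, pitch, yaw] about the fixed x, y, z axes, in that order (R = Rz(yaw) Ry(pitch) Rx(roll)).
In Python, from rig import bot gives the robot as it stands.
- The arm moves only by the shell command python3 -m crank 'ROWS' [OPENING] [FORCE]. ROWS is JSON, a list of rows, each an object of numbers: "x", "y", "z": the shift along the tool's x, y, z in units of 100 cm (1.0 is 100 cm); "turn": the turn about the tool's z in units of 90 degrees (1.0 is 90 degrees). In form: [{"x": .., "y": .., "z": .., "turn": ..}, ...]. A call has exactly 8 rows; each row is the pose to reach, as a shift and turn from the pose commanded when the call began, along the tool's axes at that moment; what a row does not reach only later rows make up. A row lasts 1/8 s, in which the tool goes at most 62.5 mm and 10.7 degrees, less where a joint would pass 70% of its speed; a pose out of reach is approached as far as the arm can. A call with a number of a shift or a turn outside -1 to 1 is refused whole. A call with a gripper value outside its range is refused whole. OPENING is the opening, from -1 (shut) to 1 (fully open), set as the call begins (- or left out, the last holds). The fingers move at their own pace and stop on an object; FORCE is the grip in N (left out, the last holds). Time passes only in rows, so rows that repeat a pose let the fingers close, or fill a call up. It gives the time, the measured TCP pose, the force, the opening and the grip force at its end, in the units of the state.
- bot.sense(): the state, without advancing time (a new reading comes with each control period).
- bot.camera(name): name is "scene" or "side" or "wrist"; returns a dict with "color" (384x512x3 uint8, red, green, blue), "vertical_fov" (degrees; the focal length in pixels is half the picture's height over the tangent of half this angle, whatever the lens; pixels are square), "cx", "cy" (the principal point, pixels), "eye" and "rotation" of the camera in the world; the wrist camera has in their place "T_tool_cam" (4x4, takes a point from camera to tool coordinates, whose origin is the TCP and whose axes are the flange's). Camera axes: x right, y up, looking along -z (the intrinsics and any distortion apply to the point x, -y, -z); pixel columns grow to the right and rows downward; lengths in mm; the calibration is good to about 2 mm. A picture is of the moment at which its call begins: read the wrist's pose just before it. There is no depth.
- bot.job_done(): hands the job in; it is judged then, once.
The state is a dict: "clock": time; "qpos": joint angles; "qd": joint speeds; "joint_efforts": joint torques, N m; "ee_pos": TCP position; "ee_rot": TCP orientation; "wrist_force": force on the tool from outside, world axes, zero at the start; "torque": the same for the moment, N m; "width": opening from 0.0 (shut) to 1.0 (fully open); "grasp_force": force on a finger pad.
Only numpy, scipy, OpenCV 4.12 (cv2) and the standard library are available. Lean on these libraries where they do the work, as an engineer would, in place of code of your own. Each camera call takes 0.05 s, during which the arm holds its last target. There are 200 camera calls.

### The job

Take the tilting track by its black handle and tilt it so that the carriage with the amber bottle rolls out to the coder; bring it to rest with the bottle's foot centred in front of the nozzle and keep it still there for 4 seconds while the code goes on. Then roll it on gently to the stop at the handle end and let go, leaving the track tipped fully down at that end with the carriage against the stop. Move the carriage only by tilting, never touch it or the bottle, never let it run hard into a stop, and leave the other glassware where it stands.

Things in the scene. Friction and masses are not known exactly. Their poses are not given: they have to be found in the camera images.
- base: Fixed aluminium base of the tilting track, plate 180 x 320 x 12 mm. Origin: centre of its underside, on the bench; z up; its y axis is the track's long direction, +y towards the handle end (outfeed), -y the infeed end. Two cheeks carry the hinge pin, which runs along the base's x axis 95 mm above the origin. The steel track on it is a channel 150 mm wide and 422 mm long.
- rocker (a joint): Tilt of the track about the pin, rad: 0 level, positive = handle end (base +y) down, negative = infeed end down; it rests at -0.12 (start) or +0.12. Mass 1.2 kg, balanced, little friction, so the carriage's weight tips it; 4 N at the handle holds it. Track level: stop faces 200 mm either side of the pin, end plates up to 45 mm above it, top of the lying bottle 107 mm above it.
- grip (a point): Centre of the black plastic handle at the +y end of the track: a bar 100 mm long along the track (50 mm either way from here), 18 mm wide (base x), 24 mm high. The point lies 285 mm from the pin, level with it when the track is level, so 129 mm above the bench at the start; it moves and tilts with the track (axes as the base's when level).
- carriage (a joint): Place of the wheeled carriage along the track, m: 0 midway, positive towards the handle end; runs from -0.158 (infeed stop, start) to +0.158 (outfeed stop). Aluminium plate 96 x 78 mm on four wheels 30 mm in diameter, held down on its rails; 0.45 kg with the bottle, nominal. Gains 9.8 m/s2 along +y per rad of tilt, less a drag of 0.012 N plus 0.08 N per m/s.
- bottle: Capped amber bottle, 66 mm in diameter, body 92 mm long, 136 mm over the white cap, strapped lying across the carriage with its foot towards the coder. Origin on its axis at mid-body, over the middle of the carriage, 74 mm above the hinge pin when the track is level; x axis to the foot, z up from the track, y along the track.
- coder: Fixed ink coder: white print head on a post with grey foot, standing beside the track on the base's +x side and facing it (-x). Origin on the bench directly below the nozzle face; axes parallel to the base's. Its place along the track (y) varies.
- nozzle (a point): Middle of the nozzle face on the coder's grey nose (34 mm wide, 30 mm high), 169 mm above the bench; the foot of the bottle is centred when the bottle's origin has the same position along the base's y axis.
- vial_a: Upright amber bottle, 66 mm in diameter, 136 mm tall, standing on the robot's side of the track, leave alone. Origin: centre of its underside.
- vial_b: Upright smaller amber bottle, 48 mm in diameter, 112 mm tall, on the robot's side of the track, leave alone. Origin: centre of its underside.
- jar: Low white jar, 68 mm in diameter, 75 mm tall, beside the track, leave alone. Origin: centre of its underside.
- beaker: Glass beaker, 68 mm in diameter, 85 mm tall, on the coder's side of the handle end, leave alone. Origin: centre of its underside.
Not all that is in view belongs to the job. What is shaped like the coder but yellow is not meant.

How it is judged:
By the outcome, as a careful person would: the job done as asked, in the order asked, and still so for the second after the job is handed in, with the robot touching nothing.
It also fails if it takes over 48 s, if anything falls off the work surface, if the arm or the gripper's body presses on something with over 40 N, if the wrist force passes 120 N, or if a joint passes its speed limit or range.

## Working session

There is one attempt and no reset: what is moved stays moved. The work goes in short steps, Python scripts to look and compute and a shell command to move; the robot and the scene stay as the last step left them, time stands still between calls to the robot, and variables do not carry over. Pictures are saved under pics/ and viewed, at most 10 in all, crops included, and the job is handed in when it is done.

```bash
mkdir -p pics; ls
python3 - <<'E'
from rig import bot
import cv2,json
s=bot.sense();print(s)
for n in("scene","side","wrist"):
    c=bot.camera(n);cv2.imwrite(f"pics/{n}0.png",c["color"][:,:,::-1])
    print(n,{k:(v.tolist() if hasattr(v,'tolist') else v) for k,v in c.items() if k!="color"})
E
```

```text
pics
{'clock': 0.0, 'qpos': array([-4.0228907 , 29.91030235, -2.08350016, 91.67397922,  1.21347747,
       58.50505402, -6.46598917]), 'qd': array([-0.02114032, -0.02649229, -0.08059241,  0.02385777,  0.02820076,
       -0.10010446, -0.04965559]), 'joint_efforts': array([-4.24098413e-03, -9.27110124e+01,  1.97758444e+00, -3.69928443e+01,
        1.76317629e-02,  8.19846697e-03, -6.58496788e-05]), 'ee_pos': array([ 6.24671519e+02, -2.03632858e-03,  2.47711609e+02]), 'ee_rot': array([-1.79932711e+02,  2.79355863e-03,  8.99983282e+01]), 'wrist_force': array([ 0.46412995,  0.42389788, -0.49271913]), 'torque': array([ 0.03193   , -0.04918577,  0.0372148 ]), 'grasp_force': 0.0, 'width': 0.9999672646414981}
scene {'vertical_fov': 55.716256605560496, 'cx': 258.02363557601365, 'cy': 196.066775763944, 'eye': [831.8452192823462, -562.223539649713, 640.6236964072107], 'rotation': [52.41980193153018, -0.9902660186980844, 33.09599153559974]}
side {'vertical_fov': 55.114397367433085, 'cx': 253.28896616174984, 'cy': 186.8911409627315, 'eye': [330.64310938316333, -773.9100778563395, 872.6729195254413], 'rotation': [45.05734614384701, -0.7278478197276314, -9.830394599230445]}
wrist {'vertical_fov': 68.49009796753266, 'cx': 257.4513760724799, 'cy': 189.20952101723125, 'T_tool_cam': [[0.0010456160156932087, 0.9505821811213311, 0.3104712927498441, 79.47832849219583], [0.9999992106591087, -0.0007776437009002799, -0.0009868897774569666, 0.2334745463959953], [-0.0006966837920641735, 0.3104720795899144, -0.9505822439046537, -125.33392214219852], [0.0, 0.0, 0.0, 1.0]]}
```

Run:
```python
import cv2
for n in("scene","side"):
    i=cv2.imread(f"pics/{n}0.png");cv2.imwrite(f"pics/{n}0b.png",cv2.resize(i,(800,600),interpolation=cv2.INTER_CUBIC))
```

```text
(no output)
```

View pics/scene0b.png

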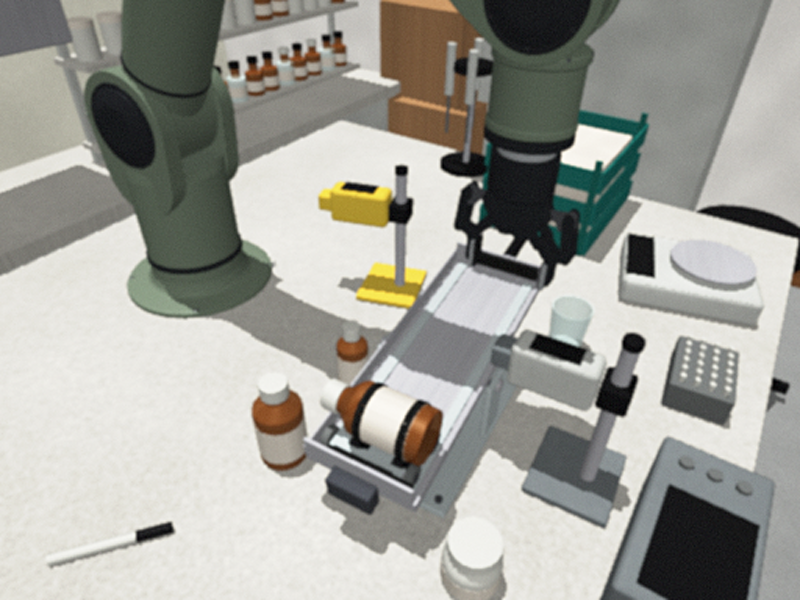

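View pics/side0b.png

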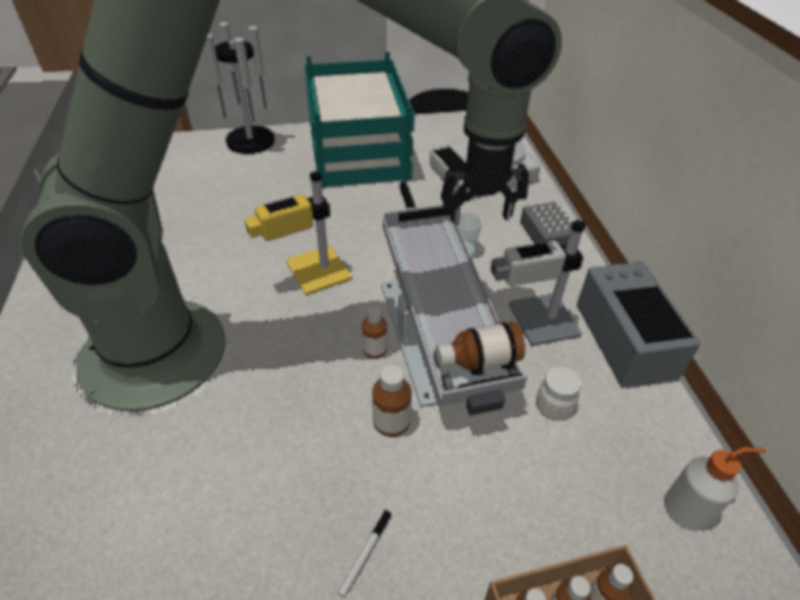

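Run:
```python
import cv2
i=cv2.imread("pics/wrist0.png");a=cv2.resize(i,(800,600),interpolation=cv2.INTER_CUBIC);cv2.imwrite("pics/wrist0b.png",a)
i=cv2.imread("pics/scene0.png")[150:350,190:420]
j=cv2.imread("pics/side0.png")[120:270,230:380]
cv2.imwrite("pics/s1.png",cv2.resize(i,(690,600),interpolation=cv2.INTER_CUBIC))
cv2.imwrite("pics/s2.png",cv2.resize(j,(600,600),interpolation=cv2.INTER_CUBIC))
```

```text
(no output)
```

View pics/wrist0b.png

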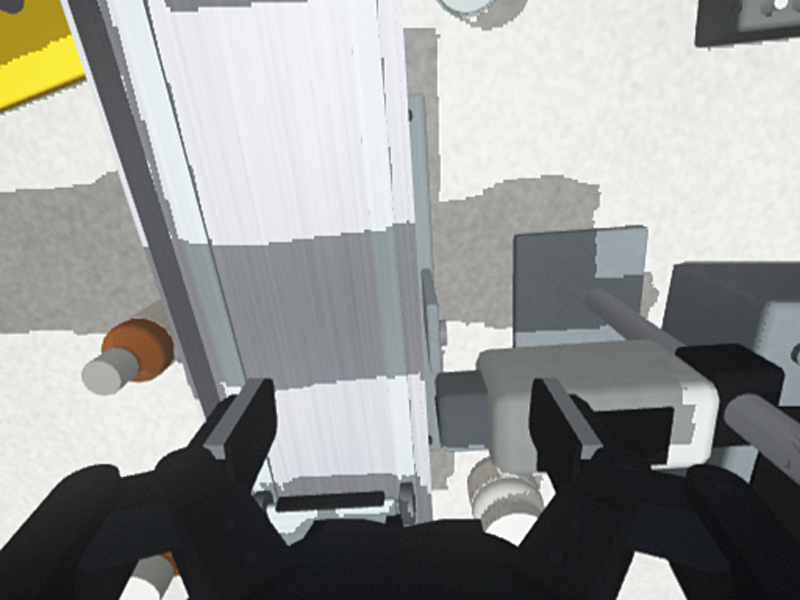

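View pics/s1.png

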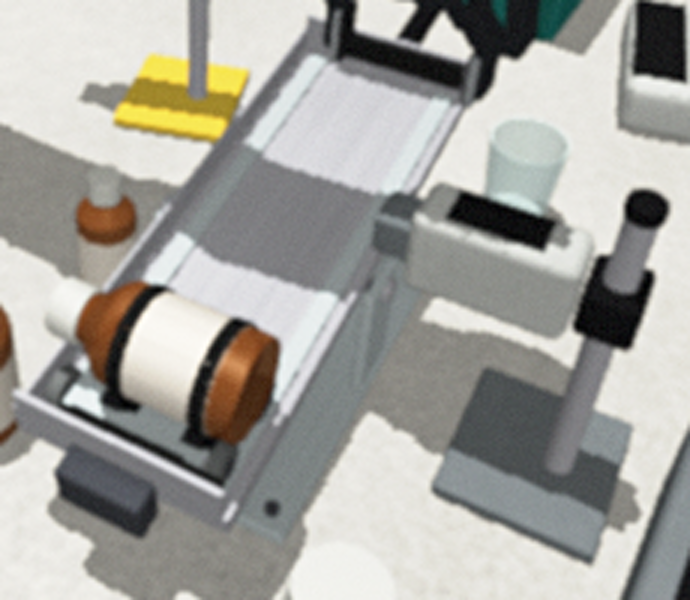

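View pics/s2.png

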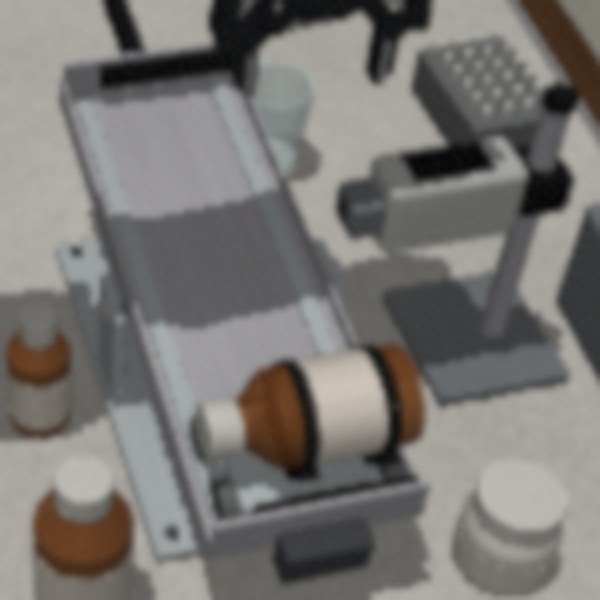

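```bash
cat > geo.py <<'E'
import numpy as np
from scipy.spatial.transform import Rotation as R
CAM={'scene':(55.716256605560496,258.0236,196.0668,[831.845,-562.2235,640.6237],[52.41980,-0.990266,33.09599]),
'side':(55.114397,253.28897,186.89114,[330.6431,-773.910,872.6729],[45.057346,-0.7278478,-9.8303946])}
T=np.array([[0.0010456,0.9505822,0.3104713,79.4783],[0.9999992,-0.00077764,-0.00098689,0.23347],[-0.00069668,0.3104721,-0.9505822,-125.3339],[0,0,0,1]])
def cam(n,ee=None):
    if n=='wrist':
        Rt=R.from_euler('xyz',ee[1],degrees=True).as_matrix()
        return 192/np.tan(np.radians(68.490098/2)),257.45138,189.20952,np.array(ee[0])+Rt@T[:3,3],Rt@T[:3,:3]
    f,cx,cy,e,r=CAM[n]
    return 192/np.tan(np.radians(f/2)),cx,cy,np.array(e),R.from_euler('xyz',r,degrees=True).as_matrix()
def proj(C,P):
    f,cx,cy,e,M=C; p=(np.atleast_2d(P)-e)@M
    return np.c_[cx+f*p[:,0]/-p[:,2],cy+f*p[:,1]/p[:,2]]
def atz(C,uv,z):
    f,cx,cy,e,M=C; d=M@np.array([(uv[0]-cx)/f,-(uv[1]-cy)/f,-1]); return e+d*(z-e[2])/d[2]
def track2base(p,th):
    x,y,z=p;c,s=np.cos(th),np.sin(th)   # positive th = +y end down
    return np.array([x,y*c+z*s,95-y*s+z*c])
def base2world(p,b):
    c,s=np.cos(b[2]),np.sin(b[2]); return np.array([b[0]+c*p[0]-s*p[1],b[1]+s*p[0]+c*p[1],p[2]])
E
cat > fit.py <<'E'
from geo import *
from scipy.optimize import least_squares
sc=lambda u,v:(190+u/3,150+v/3); sd=lambda u,v:(230+u/4,120+v/4); wr=lambda u,v:(u/1.5625,v/1.5625)
W=([624.8,0,248],[180,0,90]); C={n:cam(n,W) for n in('scene','side','wrist')}
B=lambda p:('b',p);K=lambda p:('t',p);N=lambda dy,z:('n',(dy,z))
obs=[('scene',sc(15,396),K((-75,-211,45))),('scene',sc(228,492),K((75,-211,45))),('scene',sc(312,18),K((-75,211,45))),('scene',sc(474,60),K((75,211,45))),
('side',sd(64,68),K((-75,211,45))),('side',sd(426,487),K((75,-211,45))),('side',sd(208,524),K((-75,-211,45))),
('side',sd(57,250),B((-90,160,12))),('side',sd(158,560),B((-90,-160,12))),('wrist',wr(412,95),B((90,160,12))),
('wrist',wr(437,373),N(17,184)),('wrist',wr(440,448),N(-17,184)),('scene',sc(388,195),N(17,184)),('scene',sc(377,217),N(-17,184)),('scene',sc(377,248),N(-17,154)),('side',sd(352,235),N(-17,154))]
def res(q,full=False):
    o=[]
    for c,uv,(k,p) in obs:
        P=p if k=='b' else track2base(p,-.12) if k=='t' else np.array([q[3],q[4]+p[0],p[1]])
        o.append(proj(C[c],base2world(P,q))[0]-uv)
    return np.array(o) if full else np.ravel(o)
r=least_squares(res,[600,-100,0,90,0],loss='soft_l1',x_scale=[100,100,.1,100,100]);q=r.x
print(q,np.degrees(q[2]));print(np.c_[range(len(obs)),res(q,True)].round(1))
g=base2world(track2base((0,285,0),-.12),q);print('grip',g)
c=C['side'];print('grip in side px',proj(c,g),'800:',proj(c,g)*1.5625)
print('beaker?',atz(C['scene'],sc(525,150),85),atz(C['side'],sd(278,85),85)); print('yellow head tip',atz(C['scene'],(320/1.5625,200/1.5625),185),'right',atz(C['scene'],(410/1.5625,205/1.5625),185))
E
python3 fit.py
```

```text
[ 5.63107889e+02 -4.51480905e+01  7.56368383e-02  8.02765082e+01
 -7.33805085e+00] 4.333671611665848
[[ 0.  -3.7 -0.7]
 [ 1.  -1.7  2.9]
 [ 2.  -3.9 -2. ]
 [ 3.  -0.6  0.5]
 [ 4.  -1.3 -1.1]
 [ 5.   3.1 -0.9]
 [ 6.   1.5  1.3]
 [ 7.  -0.7 -1.7]
 [ 8.   0.2 -1.1]
 [ 9.   7.  -1.1]
 [10.   0.4  9.6]
 [11.   0.6 -0.7]
 [12.   1.8 -4.5]
 [13.  -0.9 -2. ]
 [14.  -2.7 -0.8]
 [15.  -1.5  0.3]]
grip [541.72681086 236.9933864  129.11797908]
grip in side px [[260.88818571 127.57384749]] 800: [[407.63779017 199.33413671]]
beaker? [674.6446839  185.23178582  85.        ] [671.90136965 197.64717589  85.        ]
yellow head tip [231.48895459 109.67920922 185.        ] right [369.16210298 183.54116117 185.        ]
```

```bash
python3 -m crank '[{"x":0.06,"y":-0.02,"z":0,"turn":-0.02},{"x":0.12,"y":-0.04,"z":0,"turn":-0.048},{"x":0.18,"y":-0.06,"z":0,"turn":-0.048},{"x":0.237,"y":-0.083,"z":0.02,"turn":-0.048},{"x":0.237,"y":-0.083,"z":0.02,"turn":-0.048},{"x":0.237,"y":-0.083,"z":0.02,"turn":-0.048},{"x":0.237,"y":-0.083,"z":0.02,"turn":-0.048},{"x":0.237,"y":-0.083,"z":0.02,"turn":-0.048}]' 0.1 20
python3 - <<'E'
from rig import bot
import cv2
s=bot.sense();print(s['clock'],s['ee_pos'],s['ee_rot'])
cv2.imwrite("pics/w1.png",cv2.resize(bot.camera("wrist")["color"][:,:,::-1],(800,600),interpolation=cv2.INTER_CUBIC))
E
```

```text
clock: 1.15
ee_pos: [542.6, 235.9, 228.5]
ee_rot: [180.0, 0.0, 94.2]
wrist_force: [0.2, 0.7, 0.6]
width: 0.549
grasp_force: 0.0
1.15 [542.57402374 235.8915765  228.51308405] [1.79979572e+02 7.45384407e-03 9.42195111e+01]
```

View pics/w1.png

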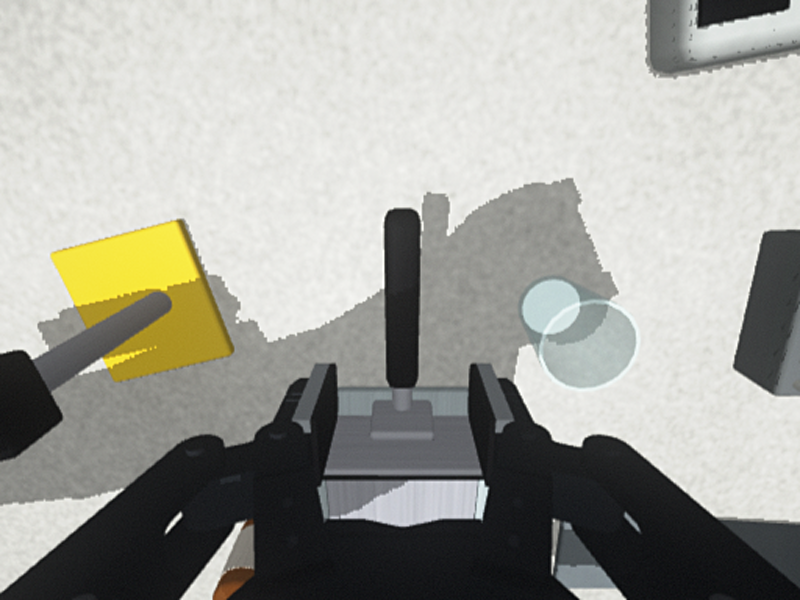

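Run:
```python
from geo import *
C=cam('wrist',([542.57,235.89,228.5],[180,0,94.22]))
a=atz(C,(402/1.5625,208/1.5625),147);b=atz(C,(402/1.5625,386/1.5625),135)
print(a,b,(a+b)/2,np.linalg.norm(a-b),np.degrees(np.arctan2(*(a-b)[:2])))
# second view: handle in side image, ray vs wrist: height of near/far ends
S=cam('side'); print(proj(S,[a,b])*1.5625)
```

```text
[538.82577071 290.4305419  147.        ] [546.2626975  190.82319216 135.        ] [542.5442341  240.62686703 141.        ] 100.60284290576325 -4.269919703390701
[[402.13547828 178.80816605]
 [413.83867796 209.59522449]]
```

```bash
python3 -m crank '[{"x":0.005,"y":0,"z":0.03,"turn":0},{"x":0.005,"y":0,"z":0.06,"turn":0},{"x":0.005,"y":0,"z":0.09,"turn":0},{"x":0.005,"y":0,"z":0.101,"turn":0},{"x":0.005,"y":0,"z":0.101,"turn":0},{"x":0.005,"y":0,"z":0.101,"turn":0},{"x":0.005,"y":0,"z":0.101,"turn":0},{"x":0.005,"y":0,"z":0.101,"turn":0}]' 0.1 20; python3 -m crank '[{"z":0},{"z":0},{"z":0},{"z":0},{"z":0},{"z":0},{"z":0},{"z":0}]' -1 25
python3 - <<'E'
from rig import bot
import cv2
s=bot.sense();print(s['clock'],s['ee_pos'],s['ee_rot'],s['wrist_force'],s['width'])
for n in("wrist","scene"): cv2.imwrite(f"pics/{n}2.png",bot.camera(n)["color"][:,:,::-1])
for i in range(3):bot.camera("side"); print(bot.sense()['ee_pos'])
E
```

```text
clock: 2.2
ee_pos: [541.8, 242.1, 127.9]
ee_rot: [180.0, -0.0, 94.3]
wrist_force: [0.1, -1.0, -0.1]
width: 0.55
grasp_force: 0.0
2.2 [541.82455608 242.06767725 127.85111894] [ 1.79958664e+02 -1.76709437e-02  9.43173948e+01] [ 0.12693574 -1.0454034  -0.14415523] 0.5497823142894598
[541.67010747 241.98643428 127.47028094]
[541.67289197 241.98005637 127.42577345]
[541.63965926 242.01408345 127.37611445]invalid input at $[0]: expected keys x, y, z, turn
```

```bash
python3 -m crank '[{"x":0,"y":0,"z":0,"turn":0},{"x":0,"y":0,"z":0,"turn":0},{"x":0,"y":0,"z":0,"turn":0},{"x":0,"y":0,"z":0,"turn":0},{"x":0,"y":0,"z":0,"turn":0},{"x":0,"y":0,"z":0,"turn":0},{"x":0,"y":0,"z":0,"turn":0},{"x":0,"y":0,"z":0,"turn":0}]' -1 25
python3 - <<'E'
from rig import bot
import cv2,numpy as np
s=bot.sense();print(s['clock'],s['ee_pos'],s['ee_rot'],s['wrist_force'],s['width'],s['grasp_force'])
P={n:bot.camera(n)["color"][:,:,::-1] for n in("wrist","scene","side")}
for n in P: cv2.imwrite(f"pics/{n}3.png",P[n])
w0=cv2.imread("pics/wrist0.png")
a=cv2.resize(w0[225:300,260:335],(300,300),interpolation=cv2.INTER_CUBIC)   # x4 nose
b=cv2.resize(P["wrist"][150:250,180:330],(450,300),interpolation=cv2.INTER_CUBIC) # x3
c=cv2.resize(P["scene"][150:300,200:350],(300,300),interpolation=cv2.INTER_CUBIC)   # x2
d=cv2.resize(P["side"][180:240,310:400],(450,300),interpolation=cv2.INTER_CUBIC) # x5
cv2.imwrite("pics/m3.png",np.vstack([np.hstack([a,b]),np.hstack([c,d])]))
E
```

```text
clock: 3.45
ee_pos: [541.8, 241.9, 127.4]
ee_rot: [180.0, -0.0, 94.3]
wrist_force: [3.4, 0.6, 1.2]
width: 0.201
grasp_force: 29.6
3.45 [541.79308327 241.93962851 127.35387554] [ 1.79983600e+02 -1.80223334e-03  9.43113935e+01] [3.3768978  0.63583813 1.24054121] 0.2014515802855917 29.635393023490906
```

View pics/m3.png

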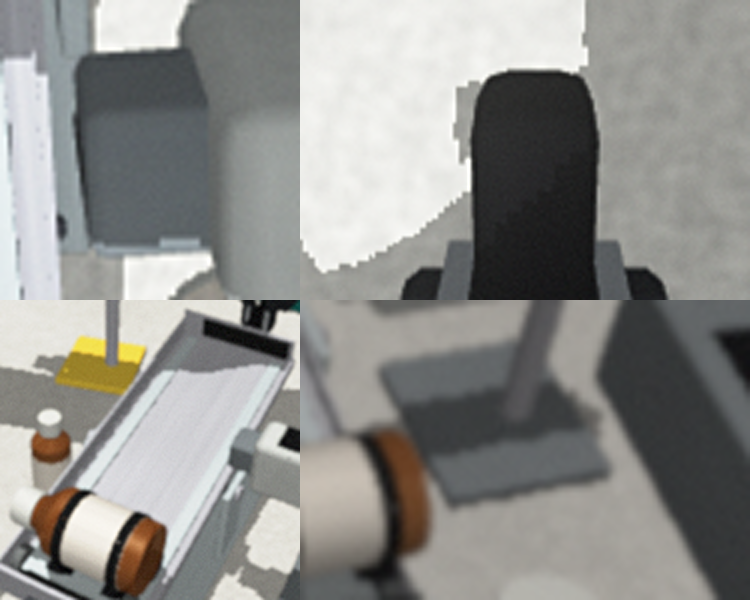

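```bash
python3 - <<'E'
s=open('fit.py').read()
s=s.replace("('wrist',wr(437,373),N(17,184)),('wrist',wr(440,448),N(-17,184))","('wrist',(280.5,251.25),N(17,184)),('wrist',(282.5,286.75),N(-17,184)),('wrist',(280,239.5),N(17,154)),('w1',wr(402,208),K((0,335,12))),('w1',wr(402,386),K((0,235,12)))")
s=s.replace("print('beaker","C0=C\nprint('beaker").replace("C={n:","C={n:").replace("for n in('scene','side','wrist')}","for n in('scene','side','wrist')};C['w1']=cam('wrist',([542.57,235.89,228.5],[180,0,94.22]))")
open('fit.py','w').write(s)
E
python3 fit.py
```

```text
[ 5.63106237e+02 -4.07384461e+01  7.31838101e-02  8.09069886e+01
 -1.43282343e+01] 4.193123448170162
[[ 0.  -2.3 -2.4]
 [ 1.  -0.6  0.9]
 [ 2.  -2.8 -2.7]
 [ 3.   0.3 -0.2]
 [ 4.  -1.3 -2. ]
 [ 5.   2.3 -2.2]
 [ 6.   0.8 -0.1]
 [ 7.  -0.8 -2.6]
 [ 8.  -0.2 -2.5]
 [ 9.   7.4 -5.1]
 [10.   1.   0.2]
 [11.   1.   2.1]
 [12.  -1.3 -6.2]
 [13.  -0.   1.3]
 [14.  -0.2  0.3]
 [15.   1.8 -3.6]
 [16.  -1.1 -1. ]
 [17.  -2.8  0.3]
 [18.  -0.8  0.9]]
grip [542.4173231  241.45463029 129.11797908]
grip in side px [[260.84515651 126.79248885]] 800: [[407.57055705 198.11326382]]
beaker? [674.6446839  185.23178582  85.        ] [671.90136965 197.64717589  85.        ]
yellow head tip [231.48895459 109.67920922 185.        ] right [369.16210298 183.54116117 185.        ]
```

```bash
cat > trk.py <<'E'
from geo import *
import cv2
from scipy.optimize import least_squares, minimize_scalar
b=(563.1,-40.7,0.0732); Z0=127.4; ZL=Z0-285*np.sin(.12)
def amber(im):  # BGR
    h=cv2.cvtColor(im,cv2.COLOR_BGR2HSV); m=((h[...,0]<20)&(h[...,1]>110)&(h[...,2]>40)).astype(np.uint8)
    n,l,st,c=cv2.connectedComponentsWithStats(m); return [(st[i,4],c[i]) for i in range(1,n) if st[i,4]>25]
def uv(cn,loc,s,th): return proj(cam(cn),base2world(track2base((loc[0],s,loc[1]),th),b))[0]
cal={}
for cn in('scene','side'):
    a=amber(cv2.imread(f'pics/{cn}3.png'))
    for nm,x in(('sh',-38),('ft',38)):
        p=uv(cn,(x,74),-158,-.12); A,c=min(a,key=lambda q:np.hypot(*(q[1]-p)))
        cal[cn,nm]=(least_squares(lambda L:uv(cn,L,-158,-.12)-c,[x,74]).x,A)
def est(cn,im,th):
    o={}
    for nm in('sh','ft'):
        L,A0=cal[cn,nm];best=None
        for A,c in amber(im):
            if not .5*A0<A<1.6*A0: continue
            r=minimize_scalar(lambda s:np.sum((uv(cn,L,s,th)-c)**2),bounds=(-175,175),method='bounded')
            e=r.fun**.5
            if e<4 and (best is None or e<best[1]): best=(round(r.x,1),round(e,1),A)
        o[nm]=best
    return o
def theta(z): return np.arcsin(np.clip((ZL-z)/285,-.13,.13))
def look(cams=('scene','side'),tag=None,verbose=True):
    from rig import bot
    out=[]
    for cn in cams:
        s=bot.sense(); th=theta(s['ee_pos'][2]); im=np.ascontiguousarray(bot.camera(cn)['color'][:,:,::-1])
        if tag: cv2.imwrite(f'pics/{cn}_{tag}.png',im)
        e=est(cn,im,th); out.append((s['clock'],cn,e))
        if verbose: print(round(s['clock'],3),cn,'z',round(s['ee_pos'][2],2),'th',round(th,4),e)
    return out
E
python3 - <<'E'
from trk import *
print(cal)
for cn in('scene','side'): print(est(cn,cv2.imread(f'pics/{cn}0.png'),-.12))
C=cam('wrist',([624.8,0,248],[180,0,90]))
for p in((280.5,251.25),(282.5,286.75)):
    w=atz(C,p,184)[:2]-b[:2]; c,s=np.cos(b[2]),np.sin(b[2]); print('nose base frame',c*w[0]+s*w[1],-s*w[0]+c*w[1])
E
```

```text
{('scene', 'sh'): (array([-35.83337889,  72.79641947]), np.int32(337)), ('scene', 'ft'): (array([56.24850765, 68.80062021]), np.int32(623)), ('side', 'sh'): (array([-19.95940912,  69.82608574]), np.int32(307)), ('side', 'ft'): (array([67.01517098, 73.64823832]), np.int32(129))}
{'sh': (np.float64(-158.0), np.float64(0.0), np.int32(338)), 'ft': (np.float64(-157.9), np.float64(0.1), np.int32(619))}
{'sh': (np.float64(-158.4), np.float64(0.0), np.int32(310)), 'ft': (np.float64(-158.2), np.float64(0.0), np.int32(128))}
nose base frame 80.14209394185181 2.8392231337704494
nose base frame 80.23159399498103 -29.28708966797311
```

```bash
python3 -m crank '[{"x":0,"y":0,"z":0.004,"turn":0},{"x":0.001,"y":0,"z":0.009,"turn":0},{"x":0.001,"y":0,"z":0.015,"turn":0},{"x":0.002,"y":0,"z":0.021,"turn":0},{"x":0.002,"y":0,"z":0.026,"turn":0},{"x":0.002,"y":0,"z":0.029,"turn":0},{"x":0.002,"y":0,"z":0.031,"turn":0},{"x":0.002,"y":0,"z":0.031,"turn":0}]' - 25
python3 - <<'E'
from trk import *
look(tag='a')
from rig import bot
s=bot.sense();print(s['ee_pos'],s['wrist_force'],s['torque'],s['width'],s['grasp_force'])
E
```

```text
clock: 4.6
ee_pos: [541.6, 244.1, 95.9]
ee_rot: [180.0, -0.0, 94.3]
wrist_force: [5.1, 2.7, 3.7]
width: 0.206
grasp_force: 29.9
4.6 scene z 95.87 th -0.0091 {'sh': (np.float64(-158.4), np.float64(0.0), np.int32(340)), 'ft': (np.float64(-157.3), np.float64(0.1), np.int32(641))}
4.65 side z 95.93 th -0.0093 {'sh': (np.float64(-158.1), np.float64(0.1), np.int32(317)), 'ft': (np.float64(-159.9), np.float64(0.2), np.int32(138))}
[541.62377082 244.15411388  95.96616648] [4.74751709 2.12796226 3.46274364] [ 0.15658396 -1.01896154 -0.16862555] 0.20500746292738697 29.934522807598114
```

```bash
python3 -m crank '[{"x":0,"y":0,"z":0.004,"turn":0},{"x":0,"y":0,"z":0.006,"turn":0},{"x":0,"y":0,"z":0.0065,"turn":0},{"x":0,"y":0,"z":0.0065,"turn":0},{"x":0,"y":0,"z":0.0065,"turn":0},{"x":0,"y":0,"z":0.005,"turn":0},{"x":0,"y":0,"z":0.0035,"turn":0},{"x":0,"y":0,"z":0.0027,"turn":0}]' - 25
python3 - <<'E'
from trk import *
look(('scene','side','scene','side','scene'))
E
```

```text
clock: 5.7
ee_pos: [541.7, 244.1, 93.2]
ee_rot: [180.0, -0.0, 94.3]
wrist_force: [6.1, 2.3, 0.9]
width: 0.207
grasp_force: 29.6
5.7 scene z 93.21 th 0.0003 {'sh': (np.float64(-132.3), np.float64(0.2), np.int32(329)), 'ft': (np.float64(-130.9), np.float64(0.0), np.int32(585))}
5.75 side z 93.22 th 0.0002 {'sh': (np.float64(-130.1), np.float64(0.1), np.int32(298)), 'ft': (np.float64(-132.9), np.float64(0.1), np.int32(128))}
5.8 scene z 93.2 th 0.0003 {'sh': (np.float64(-128.9), np.float64(0.3), np.int32(327)), 'ft': (np.float64(-127.4), np.float64(0.1), np.int32(582))}
5.85 side z 93.14 th 0.0005 {'sh': (np.float64(-126.2), np.float64(0.0), np.int32(293)), 'ft': (np.float64(-130.5), np.float64(0.2), np.int32(127))}
5.9 scene z 93.15 th 0.0005 {'sh': (np.float64(-125.9), np.float64(0.3), np.int32(320)), 'ft': (np.float64(-124.8), np.float64(0.1), np.int32(578))}
```

```bash
python3 -m crank '[{"x":0,"y":0,"z":0.002,"turn":0},{"x":0,"y":0,"z":0.0025,"turn":0},{"x":0,"y":0,"z":0.0025,"turn":0},{"x":0,"y":0,"z":0.0025,"turn":0},{"x":0,"y":0,"z":0.002,"turn":0},{"x":0,"y":0,"z":0.001,"turn":0},{"x":0,"y":0,"z":0,"turn":0},{"x":0,"y":0,"z":0,"turn":0}]' - 25
python3 - <<'E'
from trk import *
look(('scene','side','scene','side','scene'))
E
```

```text
clock: 6.95
ee_pos: [541.6, 244.1, 93.2]
ee_rot: [180.0, -0.0, 94.3]
wrist_force: [5.6, 2.2, -0.6]
width: 0.202
grasp_force: 29.6
6.95 scene z 93.16 th 0.0004 {'sh': (np.float64(-94.3), np.float64(0.4), np.int32(306)), 'ft': (np.float64(-93.0), np.float64(0.0), np.int32(533))}
7.0 side z 93.13 th 0.0005 {'sh': (np.float64(-92.4), np.float64(0.0), np.int32(282)), 'ft': (np.float64(-96.6), np.float64(0.5), np.int32(117))}
7.05 scene z 93.12 th 0.0006 {'sh': (np.float64(-92.1), np.float64(0.4), np.int32(310)), 'ft': (np.float64(-91.0), np.float64(0.0), np.int32(528))}
7.1 side z 93.09 th 0.0007 {'sh': (np.float64(-90.2), np.float64(0.1), np.int32(282)), 'ft': (np.float64(-93.9), np.float64(0.3), np.int32(115))}
7.15 scene z 93.1 th 0.0006 {'sh': (np.float64(-90.2), np.float64(0.5), np.int32(304)), 'ft': (np.float64(-89.2), np.float64(0.2), np.int32(533))}
```

```bash
sed -i 's/^b=.*/b=(563.1,-40.7,0.0732); Z0=127.4; ZL=92.2/' trk.py; python3 -m crank '[{"x":0,"y":0,"z":0.003,"turn":0},{"x":0,"y":0,"z":0.0035,"turn":0},{"x":0,"y":0,"z":0.0035,"turn":0},{"x":0,"y":0,"z":0.003,"turn":0},{"x":0,"y":0,"z":0.002,"turn":0},{"x":0,"y":0,"z":0.0015,"turn":0},{"x":0,"y":0,"z":0.001,"turn":0},{"x":0,"y":0,"z":0.001,"turn":0}]' - 25
python3 - <<'E'
from trk import *
look(('scene','side','scene','side','scene'))
E
```

```text
clock: 8.2
ee_pos: [541.6, 244.1, 92.1]
ee_rot: [180.0, -0.0, 94.3]
wrist_force: [6.8, 2.5, 0.3]
width: 0.2
grasp_force: 29.6
8.2 scene z 92.13 th 0.0002 {'sh': (np.float64(-59.5), np.float64(0.5), np.int32(293)), 'ft': (np.float64(-57.8), np.float64(0.1), np.int32(483))}
8.25 side z 92.12 th 0.0003 {'sh': (np.float64(-56.8), np.float64(0.1), np.int32(266)), 'ft': (np.float64(-55.9), np.float64(0.2), np.int32(113))}
8.3 scene z 92.11 th 0.0003 {'sh': (np.float64(-56.1), np.float64(0.6), np.int32(291)), 'ft': (np.float64(-54.3), np.float64(0.1), np.int32(487))}
8.35 side z 92.1 th 0.0004 {'sh': (np.float64(-53.1), np.float64(0.1), np.int32(259)), 'ft': (np.float64(-53.6), np.float64(0.0), np.int32(113))}
8.4 scene z 92.1 th 0.0004 {'sh': (np.float64(-52.1), np.float64(0.6), np.int32(287)), 'ft': (np.float64(-51.0), np.float64(0.1), np.int32(476))}
```

```bash
python3 -m crank '[{"x":0,"y":0,"z":0.001,"turn":0},{"x":0,"y":0,"z":0.001,"turn":0},{"x":0,"y":0,"z":0.001,"turn":0},{"x":0,"y":0,"z":0.0005,"turn":0},{"x":0,"y":0,"z":0.0005,"turn":0},{"x":0,"y":0,"z":0.0005,"turn":0},{"x":0,"y":0,"z":0,"turn":0},{"x":0,"y":0,"z":0,"turn":0}]' - 25
python3 - <<'E'
from trk import *
look(('scene','side','scene','side'),tag='t')
E
```

```text
clock: 9.45
ee_pos: [541.6, 244.2, 92.1]
ee_rot: [180.0, -0.0, 94.3]
wrist_force: [6.8, 2.7, 0.6]
width: 0.205
grasp_force: 29.5
9.45 scene z 92.08 th 0.0004 {'sh': (np.float64(-14.5), np.float64(0.7), np.int32(284)), 'ft': (np.float64(-13.7), np.float64(0.0), np.int32(436))}
9.5 side z 92.05 th 0.0005 {'sh': (np.float64(-12.9), np.float64(0.2), np.int32(250)), 'ft': (np.float64(-15.4), np.float64(0.1), np.int32(114))}
9.55 scene z 92.06 th 0.0005 {'sh': (np.float64(-10.8), np.float64(0.6), np.int32(272)), 'ft': (np.float64(-10.2), np.float64(0.2), np.int32(438))}
9.6 side z 92.07 th 0.0005 {'sh': (np.float64(-9.8), np.float64(0.1), np.int32(245)), 'ft': (np.float64(-12.0), np.float64(0.0), np.int32(106))}
```

```bash
python3 -m crank '[{"x":0,"y":0,"z":-0.004,"turn":0},{"x":0,"y":0,"z":-0.004,"turn":0},{"x":0,"y":0,"z":-0.0025,"turn":0},{"x":0,"y":0,"z":-0.002,"turn":0},{"x":0,"y":0,"z":-0.0015,"turn":0},{"x":0,"y":0,"z":-0.0004,"turn":0},{"x":0,"y":0,"z":-0.0004,"turn":0},{"x":0,"y":0,"z":-0.0004,"turn":0}]' - 25
python3 - <<'E'
from trk import *
look(('scene','side','scene','side'),tag='t')
E
```

```text
clock: 10.65
ee_pos: [541.6, 244.1, 92.5]
ee_rot: [180.0, -0.0, 94.3]
wrist_force: [6.5, 2.0, 1.8]
width: 0.207
grasp_force: 29.7
10.65 scene z 92.51 th -0.0011 {'sh': (np.float64(-10.2), np.float64(0.7), np.int32(274)), 'ft': (np.float64(-9.2), np.float64(0.1), np.int32(433))}
10.7 side z 92.52 th -0.0011 {'sh': (np.float64(-10.5), np.float64(0.1), np.int32(248)), 'ft': (np.float64(-11.9), np.float64(0.1), np.int32(110))}
10.75 scene z 92.52 th -0.0011 {'sh': (np.float64(-10.4), np.float64(0.7), np.int32(275)), 'ft': (np.float64(-9.2), np.float64(0.2), np.int32(434))}
10.8 side z 92.52 th -0.0011 {'sh': (np.float64(-10.3), np.float64(0.0), np.int32(243)), 'ft': (np.float64(-12.3), np.float64(0.1), np.int32(105))}
```

Run:
```python
from trk import *
ims=[]
for cn,(v0,v1,u0,u1) in(('scene',(170,270,240,350)),('side',(120,220,260,370))):
    k=5 if cn=='scene' else 4
    k=5;im=cv2.imread(f'pics/{cn}_t.png')[v0:v1,u0:u1]; im=cv2.resize(im,None,fx=3.6,fy=3.6,interpolation=cv2.INTER_CUBIC)
    def dr(P,col):
        for p in np.atleast_2d(P):
            q=(proj(cam(cn),base2world(p,b))[0]-(u0-.5,v0-.5))*3.6; cv2.circle(im,tuple(int(round(t)) for t in q),2,col,-1)
    for dy in(-17,17):
        for z in(154,184): dr((80.5,-13.5+dy,z),(0,255,0))
    for a in np.arange(0,6.28,.4): dr((46,-10.3+33*np.cos(a),169+33*np.sin(a)),(255,0,255))
    ims.append(im)
cv2.imwrite('pics/ov.png',np.hstack(ims));print(ims[0].shape)
```

```text
(360, 396, 3)
```

View pics/ov.png

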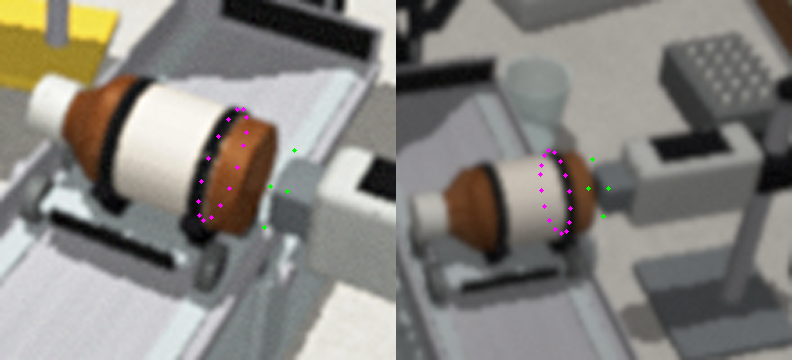

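```bash
cat > ov2.py <<'E'
from trk import *
im=cv2.imread('pics/scene_t.png');C=cam('scene')
h=cv2.cvtColor(im,cv2.COLOR_BGR2HSV); m=((h[...,0]<20)&(h[...,1]>110)&(h[...,2]>40)).astype(np.uint8)
n,l,st,c=cv2.connectedComponentsWithStats(m); i=min(range(1,n),key=lambda i:np.hypot(*(c[i]-uv('scene',cal['scene','ft'][0],-10.3,0))))
cn=cv2.findContours((l==i).astype(np.uint8),cv2.RETR_EXTERNAL,cv2.CHAIN_APPROX_NONE)[0][0][:,0].astype(float)
hu=cv2.convexHull(cn.astype(np.float32))[:,0]
a=np.linspace(0,2*np.pi,200)
circ=lambda x,s,z:np.array([proj(C,base2world((x,s+33*np.cos(t),z+33*np.sin(t)),b))[0] for t in a])
# right-hand outline (foot rim): contour points right of component centroid
cen=c[i]; ax=np.subtract(uv('scene',(60,74),-10,0),uv('scene',(0,74),-10,0)); ax/=np.linalg.norm(ax)
pts=cn[(cn-cen)@ax>1.5]
def res(q):
    k=circ(*q); return np.min(np.hypot(*(pts[:,None]-k[None]).transpose(2,0,1)),1)
for x0,z0 in((60,169),(55,165)):
    r=least_squares(res,[x0,-10,z0],loss='soft_l1'); print('foot circle x,s,z',r.x.round(1),r.cost.round(2),len(pts))
r2=least_squares(lambda q:res([q[0],q[1],169]),[60,-10]);print('z=169:',r2.x.round(1),r2.cost)
u0,v0,k=295,195,12
I=cv2.resize(im[v0:v0+50,u0:u0+55],None,fx=k,fy=k,interpolation=cv2.INTER_CUBIC)
def dot(P,col):
    q=(P-(u0-.5,v0-.5))*k; cv2.circle(I,tuple(int(round(t)) for t in q),2,col,-1)
for p in circ(*r.x)[::4]: dot(p,(255,0,255))
for dy in(-17,17):
    for z in(154,184): dot(proj(C,base2world((80.5,-13.5+dy,z),b))[0],(0,255,0))
cv2.imwrite('pics/ov2.png',I)
E
python3 ov2.py
```

```text
foot circle x,s,z [ 54.5  18.  138.6] 3.02 35
foot circle x,s,z [ 54.8  17.2 139.5] 3.0 35
z=169: [ 64.7 -17. ] 4.4603370770770825
```

View pics/ov2.png

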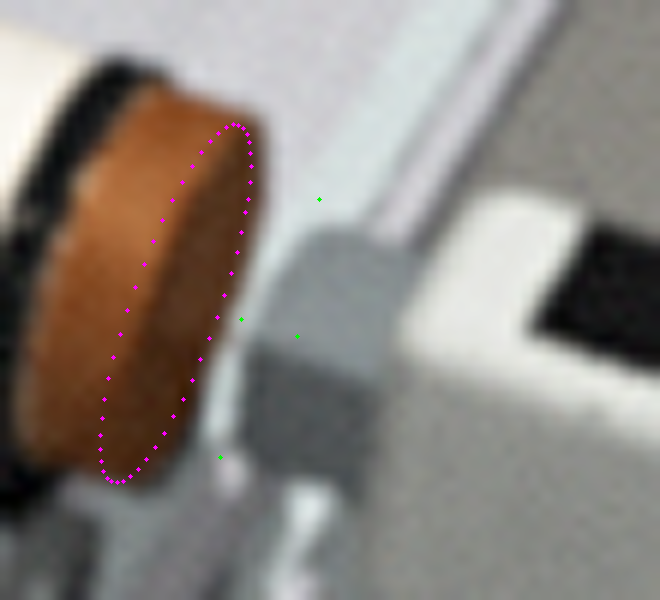

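Run:
```python
from trk import *
C=cam('scene');u0,v0,k=295,195,12
P=np.array([(250,112),(268,140),(264,190),(252,250),(234,310),(213,380),(190,440),(160,478),(130,490)])/k+(u0-.5,v0-.5)
a=np.linspace(0,2*np.pi,300)
circ=lambda x,s,z,r:proj(C,[base2world((x,s+r*np.cos(t),z+r*np.sin(t)),b) for t in a])
d=lambda q:np.min(np.hypot(*(P[:,None]-circ(*q)[None]).transpose(2,0,1)),1)
for z in(165,167,169,171):
    r=least_squares(lambda q:d((q[0],q[1],z,33)),[60,-10]);print(z,r.x.round(1),r.cost.round(2), end='  ')
    r=least_squares(lambda q:d((q[0],q[1],z,q[2])),[60,-10,32]);print(r.x.round(1),r.cost.round(2))
N=np.array([(258,345),(318,232),(248,445)])/k+(u0-.5,v0-.5)   # nose: top-front-left, top-back-left, bottom-front-left
for zc in(165,167,169,171):
    f=lambda q:(proj(C,[base2world((q[0],q[1]+sy*q[2],zc+sz*q[3]),b) for sy,sz in((-1,1),(1,1),(-1,-1))])-N).ravel()
    r=least_squares(f,[80,-14,16,14]);print('nose',zc,r.x.round(1),r.cost.round(2))
```

```text
165 [66.1 -9.9] 0.66  [66.1 -9.9 33.2] 0.65
167 [ 66.8 -12.2] 0.65  [ 66.8 -12.2  33. ] 0.65
169 [ 67.5 -14.4] 0.65  [ 67.5 -14.4  33. ] 0.65
171 [ 68.1 -17.2] 0.67  [ 68.2 -17.2  32.9] 0.67
nose 165 [ 82.3 -10.7  15.   11.2] 0.42
nose 167 [ 82.9 -12.9  14.9  11.1] 0.42
nose 169 [ 83.6 -15.2  14.8  11.1] 0.42
nose 171 [ 84.2 -17.4  14.8  11. ] 0.42
```

```bash
python3 -m crank '[{"x":0,"y":0,"z":0,"turn":0},{"x":0,"y":0,"z":0,"turn":0},{"x":0,"y":0,"z":0,"turn":0},{"x":0,"y":0,"z":0,"turn":0},{"x":0,"y":0,"z":0,"turn":0},{"x":0,"y":0,"z":0,"turn":0},{"x":0,"y":0,"z":0,"turn":0},{"x":0,"y":0,"z":0,"turn":0}]' - 25; python3 -c "
from trk import *
look()"
```

```text
clock: 11.85
ee_pos: [541.6, 244.1, 92.5]
ee_rot: [180.0, -0.0, 94.3]
wrist_force: [5.5, 2.5, 1.0]
width: 0.206
grasp_force: 29.7
11.85 scene z 92.53 th -0.0012 {'sh': (np.float64(-10.1), np.float64(0.6), np.int32(272)), 'ft': (np.float64(-9.3), np.float64(0.1), np.int32(434))}
11.9 side z 92.54 th -0.0012 {'sh': (np.float64(-10.3), np.float64(0.1), np.int32(246)), 'ft': (np.float64(-12.2), np.float64(0.1), np.int32(109))}
```

```bash
python3 -m crank '[{"x":0,"y":0,"z":0,"turn":0},{"x":0,"y":0,"z":0,"turn":0},{"x":0,"y":0,"z":0,"turn":0},{"x":0,"y":0,"z":0,"turn":0},{"x":0,"y":0,"z":0,"turn":0},{"x":0,"y":0,"z":0,"turn":0},{"x":0,"y":0,"z":0,"turn":0},{"x":0,"y":0,"z":0,"turn":0}]' - 25 >/dev/null; python3 -m crank '[{"x":0,"y":0,"z":0,"turn":0},{"x":0,"y":0,"z":0,"turn":0},{"x":0,"y":0,"z":0,"turn":0},{"x":0,"y":0,"z":0,"turn":0},{"x":0,"y":0,"z":0,"turn":0},{"x":0,"y":0,"z":0,"turn":0},{"x":0,"y":0,"z":0,"turn":0},{"x":0,"y":0,"z":0,"turn":0}]' - 25 >/dev/null; python3 -m crank '[{"x":0,"y":0,"z":0,"turn":0},{"x":0,"y":0,"z":0,"turn":0},{"x":0,"y":0,"z":0,"turn":0},{"x":0,"y":0,"z":0,"turn":0},{"x":0,"y":0,"z":0,"turn":0},{"x":0,"y":0,"z":0,"turn":0},{"x":0,"y":0,"z":0,"turn":0},{"x":0,"y":0,"z":0,"turn":0}]' - 25 >/dev/null; python3 -m crank '[{"x":0,"y":0,"z":0,"turn":0},{"x":0,"y":0,"z":0,"turn":0},{"x":0,"y":0,"z":0,"turn":0},{"x":0,"y":0,"z":0,"turn":0},{"x":0,"y":0,"z":0,"turn":0},{"x":0,"y":0,"z":0,"turn":0},{"x":0,"y":0,"z":0,"turn":0},{"x":0,"y":0,"z":0,"turn":0}]' - 25 ; python3 -c "
from trk import *
look()"
```

```text
clock: 15.95
ee_pos: [541.6, 244.1, 92.5]
ee_rot: [180.0, -0.0, 94.3]
wrist_force: [6.1, 3.6, 0.9]
width: 0.205
grasp_force: 29.7
15.95 scene z 92.54 th -0.0012 {'sh': (np.float64(-10.3), np.float64(0.6), np.int32(272)), 'ft': (np.float64(-9.1), np.float64(0.2), np.int32(432))}
16.0 side z 92.53 th -0.0012 {'sh': (np.float64(-10.4), np.float64(0.1), np.int32(247)), 'ft': (np.float64(-12.2), np.float64(0.1), np.int32(106))}
```

```bash
sed -i 's/ZL=92.2/ZL=92.5/' trk.py; python3 -m crank '[{"x":0,"y":0,"z":0.0025,"turn":0},{"x":0,"y":0,"z":0.003,"turn":0},{"x":0,"y":0,"z":0.003,"turn":0},{"x":0,"y":0,"z":0.003,"turn":0},{"x":0,"y":0,"z":0.002,"turn":0},{"x":0,"y":0,"z":0.001,"turn":0},{"x":0,"y":0,"z":0.0005,"turn":0},{"x":0,"y":0,"z":0.0005,"turn":0}]' - 25; python3 -c "
from trk import *
look(('side','scene','side','scene'))"
```

```text
clock: 17.05
ee_pos: [541.7, 244.1, 92.0]
ee_rot: [180.0, -0.0, 94.3]
wrist_force: [6.8, 1.5, -0.6]
width: 0.204
grasp_force: 29.4
17.05 side z 91.97 th 0.0018 {'sh': (np.float64(17.5), np.float64(0.1), np.int32(233)), 'ft': (np.float64(15.0), np.float64(0.5), np.int32(97))}
17.1 scene z 91.95 th 0.0019 {'sh': (np.float64(19.2), np.float64(0.8), np.int32(262)), 'ft': (np.float64(20.7), np.float64(0.2), np.int32(397))}
17.15 side z 91.92 th 0.002 {'sh': (np.float64(21.2), np.float64(0.2), np.int32(236)), 'ft': (np.float64(19.4), np.float64(0.3), np.int32(88))}
17.2 scene z 91.91 th 0.0021 {'sh': (np.float64(23.5), np.float64(0.8), np.int32(256)), 'ft': (np.float64(24.2), np.float64(0.2), np.int32(400))}
```

```bash
python3 -m crank '[{"x":0,"y":0,"z":0,"turn":0},{"x":0,"y":0,"z":0,"turn":0},{"x":0,"y":0,"z":0,"turn":0},{"x":0,"y":0,"z":0,"turn":0},{"x":0,"y":0,"z":0,"turn":0},{"x":0,"y":0,"z":0,"turn":0},{"x":0,"y":0,"z":0,"turn":0},{"x":0,"y":0,"z":0,"turn":0}]' - 25; python3 -c "
from trk import *
look(('side','scene','side','scene'))"
```

```text
clock: 18.25
ee_pos: [541.6, 244.1, 91.9]
ee_rot: [180.0, -0.0, 94.3]
wrist_force: [6.7, 2.9, -1.8]
width: 0.209
grasp_force: 29.4
18.25 side z 91.9 th 0.0021 {'sh': (np.float64(56.5), np.float64(0.1), np.int32(224)), 'ft': (np.float64(50.0), np.float64(0.4), np.int32(79))}
18.3 scene z 91.92 th 0.002 {'sh': (np.float64(58.0), np.float64(0.8), np.int32(245)), 'ft': (np.float64(59.4), np.float64(0.3), np.int32(375))}
18.35 side z 91.9 th 0.0021 {'sh': (np.float64(59.6), np.float64(0.2), np.int32(226)), 'ft': (np.float64(53.5), np.float64(0.5), np.int32(79))}
18.4 scene z 91.88 th 0.0022 {'sh': (np.float64(60.0), np.float64(0.8), np.int32(244)), 'ft': (np.float64(61.3), np.float64(0.1), np.int32(362))}
```

```bash
python3 -m crank '[{"x":0,"y":0,"z":0.001,"turn":0},{"x":0,"y":0,"z":0.001,"turn":0},{"x":0,"y":0,"z":0.001,"turn":0},{"x":0,"y":0,"z":0.001,"turn":0},{"x":0,"y":0,"z":0.0005,"turn":0},{"x":0,"y":0,"z":0.0005,"turn":0},{"x":0,"y":0,"z":0,"turn":0},{"x":0,"y":0,"z":0,"turn":0}]' - 25; python3 -c "
from trk import *
look(('side','scene','side','scene'))"
```

```text
clock: 19.45
ee_pos: [541.6, 244.1, 91.9]
ee_rot: [180.0, -0.0, 94.3]
wrist_force: [7.5, 2.9, -1.6]
width: 0.208
grasp_force: 29.3
19.45 side z 91.91 th 0.0021 {'sh': (np.float64(95.9), np.float64(0.3), np.int32(225)), 'ft': None}
19.5 scene z 91.88 th 0.0022 {'sh': (np.float64(95.3), np.float64(1.0), np.int32(237)), 'ft': (np.float64(98.9), np.float64(0.1), np.int32(355))}
19.55 side z 91.89 th 0.0022 {'sh': (np.float64(99.0), np.float64(0.1), np.int32(222)), 'ft': None}
19.6 scene z 91.86 th 0.0023 {'sh': (np.float64(98.6), np.float64(1.0), np.int32(234)), 'ft': (np.float64(101.9), np.float64(0.0), np.int32(360))}
```

```bash
python3 -m crank '[{"x":0,"y":0,"z":0,"turn":0},{"x":0,"y":0,"z":0,"turn":0},{"x":0,"y":0,"z":0,"turn":0},{"x":0,"y":0,"z":0,"turn":0},{"x":0,"y":0,"z":0,"turn":0},{"x":0,"y":0,"z":-0.0005,"turn":0},{"x":0,"y":0,"z":-0.0005,"turn":0},{"x":0,"y":0,"z":-0.0005,"turn":0}]' - 25; python3 -c "
from trk import *
look(('side','scene','side','scene'))"
```

```text
clock: 20.65
ee_pos: [541.6, 244.1, 92.3]
ee_rot: [180.0, -0.0, 94.3]
wrist_force: [7.8, 2.7, -3.3]
width: 0.207
grasp_force: 29.1
20.65 side z 92.33 th 0.0006 {'sh': (np.float64(128.6), np.float64(0.0), np.int32(207)), 'ft': None}
20.7 scene z 92.35 th 0.0005 {'sh': (np.float64(128.1), np.float64(1.1), np.int32(220)), 'ft': (np.float64(131.0), np.float64(0.1), np.int32(336))}
20.75 side z 92.33 th 0.0006 {'sh': (np.float64(130.2), np.float64(0.0), np.int32(209)), 'ft': None}
20.8 scene z 92.33 th 0.0006 {'sh': (np.float64(129.7), np.float64(1.1), np.int32(220)), 'ft': (np.float64(132.7), np.float64(0.1), np.int32(339))}
```

```bash
python3 -m crank '[{"x":0,"y":0,"z":0.0008,"turn":0},{"x":0,"y":0,"z":0.0008,"turn":0},{"x":0,"y":0,"z":0.0008,"turn":0},{"x":0,"y":0,"z":0.0007,"turn":0},{"x":0,"y":0,"z":0.0007,"turn":0},{"x":0,"y":0,"z":0.0007,"turn":0},{"x":0,"y":0,"z":0.0006,"turn":0},{"x":0,"y":0,"z":0.0006,"turn":0}]' - 25; python3 -c "
from trk import *
look(('side','scene','side','scene'))"
```

```text
clock: 21.85
ee_pos: [541.6, 244.1, 91.8]
ee_rot: [180.0, -0.0, 94.3]
wrist_force: [6.4, 2.6, -2.7]
width: 0.208
grasp_force: 29.2
21.85 side z 91.75 th 0.0026 {'sh': (np.float64(147.3), np.float64(0.1), np.int32(213)), 'ft': None}
21.9 scene z 91.74 th 0.0026 {'sh': (np.float64(145.7), np.float64(1.2), np.int32(213)), 'ft': (np.float64(148.9), np.float64(0.1), np.int32(325))}
21.95 side z 91.76 th 0.0026 {'sh': (np.float64(149.2), np.float64(0.2), np.int32(210)), 'ft': None}
22.0 scene z 91.73 th 0.0027 {'sh': (np.float64(147.4), np.float64(1.1), np.int32(216)), 'ft': (np.float64(150.2), np.float64(0.1), np.int32(326))}
```

```bash
python3 -m crank '[{"x":0,"y":0,"z":0,"turn":0},{"x":0,"y":0,"z":0,"turn":0},{"x":0,"y":0,"z":0,"turn":0},{"x":0,"y":0,"z":0,"turn":0},{"x":0,"y":0,"z":0,"turn":0},{"x":0,"y":0,"z":0,"turn":0},{"x":0,"y":0,"z":0,"turn":0},{"x":0,"y":0,"z":0,"turn":0}]' - 25; python3 -c "
from trk import *
look(('side','scene','side','scene'))"
```

```text
clock: 23.05
ee_pos: [541.6, 244.1, 91.7]
ee_rot: [180.0, -0.0, 94.3]
wrist_force: [7.3, 3.0, -2.4]
width: 0.203
grasp_force: 29.2
23.05 side z 91.74 th 0.0027 {'sh': (np.float64(165.2), np.float64(0.2), np.int32(207)), 'ft': None}
23.1 scene z 91.76 th 0.0026 {'sh': (np.float64(162.6), np.float64(1.2), np.int32(211)), 'ft': (np.float64(165.5), np.float64(0.1), np.int32(319))}
23.15 side z 91.74 th 0.0027 {'sh': (np.float64(165.3), np.float64(0.2), np.int32(207)), 'ft': None}
23.2 scene z 91.72 th 0.0027 {'sh': (np.float64(162.7), np.float64(1.3), np.int32(212)), 'ft': (np.float64(164.9), np.float64(0.1), np.int32(318))}
```

```bash
python3 -m crank '[{"x":0,"y":0,"z":0.002,"turn":0},{"x":0,"y":0,"z":0.005,"turn":0},{"x":0,"y":0,"z":0.009,"turn":0},{"x":0,"y":0,"z":0.013,"turn":0},{"x":0,"y":0,"z":0.017,"turn":0},{"x":-0.001,"y":0,"z":0.021,"turn":0},{"x":-0.001,"y":0,"z":0.024,"turn":0},{"x":-0.001,"y":0,"z":0.027,"turn":0}]' - 25; python3 -m crank '[{"x":0,"y":0,"z":0.002,"turn":0},{"x":-0.001,"y":0,"z":0.004,"turn":0},{"x":-0.001,"y":0,"z":0.0055,"turn":0},{"x":-0.001,"y":0,"z":0.0065,"turn":0},{"x":-0.001,"y":0,"z":0.0065,"turn":0},{"x":-0.001,"y":0,"z":0.0065,"turn":0},{"x":-0.001,"y":0,"z":0.0065,"turn":0},{"x":-0.001,"y":0,"z":0.0065,"turn":0}]' - 25
```

```text
clock: 24.25
ee_pos: [541.7, 242.8, 64.7]
ee_rot: [180.0, 0.0, 94.3]
wrist_force: [6.8, 1.8, -1.5]
width: 0.209
grasp_force: 29.3
clock: 25.25
ee_pos: [541.8, 242.1, 58.3]
ee_rot: [180.0, -0.0, 94.3]
wrist_force: [7.7, 3.3, -1.8]
width: 0.21
grasp_force: 29.3
```

```bash
python3 -m crank '[{"x":0,"y":0,"z":0.0003,"turn":0},{"x":0,"y":0,"z":0.0006,"turn":0},{"x":0,"y":0,"z":0.0008,"turn":0},{"x":0,"y":0,"z":0.0008,"turn":0},{"x":0,"y":0,"z":0.0008,"turn":0},{"x":0,"y":0,"z":0.0008,"turn":0},{"x":0,"y":0,"z":0.0008,"turn":0},{"x":0,"y":0,"z":0.0008,"turn":0}]' - 25
```

```text
clock: 26.25
ee_pos: [541.8, 242.1, 58.0]
ee_rot: [180.0, -0.0, 94.3]
wrist_force: [2.8, 1.6, 10.3]
width: 0.205
grasp_force: 30.9
```

```bash
python3 -m crank '[{"x":0,"y":0,"z":0,"turn":0},{"x":0,"y":0,"z":0,"turn":0},{"x":0,"y":0,"z":0,"turn":0},{"x":0,"y":0,"z":0,"turn":0},{"x":0,"y":0,"z":0,"turn":0},{"x":0,"y":0,"z":0,"turn":0},{"x":0,"y":0,"z":0,"turn":0},{"x":0,"y":0,"z":0,"turn":0}]' 0.1 25; python3 -m crank '[{"x":0,"y":0,"z":-0.01,"turn":0},{"x":0,"y":0,"z":-0.03,"turn":0},{"x":0,"y":0,"z":-0.06,"turn":0},{"x":0,"y":0,"z":-0.09,"turn":0},{"x":0,"y":0,"z":-0.12,"turn":0},{"x":0,"y":0,"z":-0.15,"turn":0},{"x":0,"y":0,"z":-0.17,"turn":0},{"x":0,"y":0,"z":-0.17,"turn":0}]' 0.1 25
python3 - <<'E'
from trk import *
from rig import bot
ims=[]
for cn in('scene','side'):
    im=np.ascontiguousarray(bot.camera(cn)['color'][:,:,::-1]); print(est(cn,im,.12)); ims.append(im[60:340,120:380])
cv2.imwrite('pics/end.png',cv2.resize(np.hstack(ims),(800,430),interpolation=cv2.INTER_CUBIC)); print(bot.sense()['wrist_force'])
E
```

```text
clock: 27.25
ee_pos: [541.6, 242.0, 58.1]
ee_rot: [-180.0, -0.0, 94.3]
wrist_force: [-0.1, -1.1, 0.5]
width: 0.551
grasp_force: 0.0
clock: 28.25
ee_pos: [542.2, 242.3, 230.9]
ee_rot: [179.8, -0.1, 94.3]
wrist_force: [0.6, 0.1, 0.7]
width: 0.549
grasp_force: 0.0
{'sh': (np.float64(163.6), np.float64(1.0), np.int32(205)), 'ft': None}
{'sh': (np.float64(164.9), np.float64(0.1), np.int32(192)), 'ft': None}
[0.51952106 0.42921018 0.09574705]
```

View pics/end.png

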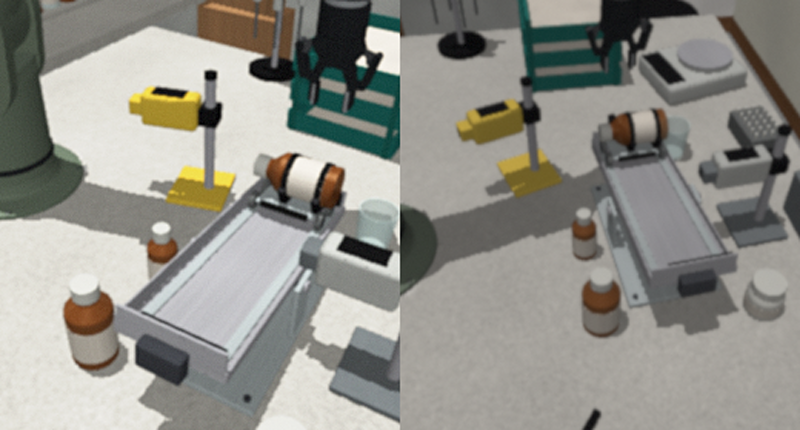

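The picture shows the track tipped down at the handle end, with the carriage against the outfeed stop (bottle near (305,180) in the left half). The gripper is clear above it and the other glassware is undisturbed.

```bash
python3 -c "
from rig import bot
print(bot.job_done())"
```

```text
the job is handed in; nothing more can be done
None
```

The job is done and handed in at about 28 s (no verdict returned): the bottle stood still for about 5 s with its foot within an estimated 1–3 mm of the nozzle centre, then rolled to the outfeed stop at about 15 mm/s, and the track was released fully down at the handle end.

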